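Clear the box lid and hold it open

TASK

Take the salt shaker off the lid of the small wooden box and stand it upright on the round cork coaster, its whole foot on the cork. Only then raise the box's hinged lid and hold it open at 60 degrees from closed, so that somebody can reach in for the lemon. The lid falls shut by itself, so finish while still holding it there with the gripper and do not let go; leave the other things where they stand.

Things in the scene. Friction and masses are not known exactly. Their poses are not given: they have to be found in the camera images.
- box: Fixed pale wooden box, 160 (own x) x 150 (y) x 100 mm high, 8 mm walls, with a darker hinged lid. Origin: centre of its underside, z up. Its front (handle side) is its -x and faces the robot's left, world +y, within 30 degrees; the hinge lies along y at x = +80, z = 100 mm. Closed lid: flat slab 170 x 162 x 12 mm, top 112 mm above the worktop, 8 mm beyond the front wall.
- box_lid (a joint): Lid angle in rad: 0 closed, grows as the front edge rises, stop at 1.40; 60 degrees is 1.047. The lid weighs about 0.3 kg, turns almost without friction and falls shut from every angle when let go.
- lid_hinge (a point): Middle of the lid's hinge axis, 100 mm above the worktop; axes as the box's, the lid turns about y. Does not move with the lid.
- lid_handle (a point): Middle of the lid's handle: round steel bar 10 mm thick, 90 mm long, parallel to the hinge, 45 mm in front of the lid's edge (gap 40 mm), on two posts at its ends. Lid shut: 213 mm level from the hinge axis and 6 mm above it, 106 mm above the worktop. Turns with the lid; axes: x towards the hinge, y along the bar, z out of the lid's top.
- salt_shaker: Salt shaker, clear glass below with a light grey domed cap, 44 mm diameter, 90 mm high, about 0.1 kg, standing loose and upright on the closed lid at the start. Origin at the centre of its foot, z up.
- coaster: Round flat cork coaster, 120 mm diameter, 8 mm thick, fixed on the worktop. Origin at the centre of its underside, z up. It lies to the robot's left of the box; it and the green bowl change places.
- cereal_bowl: Green bowl, 140 mm wide, 60 mm high, loose; leave it. Origin at the centre of its foot.
- lemon: Yellow lemon, 71 x 53 x 51 mm, lying loose inside the box, hidden while the lid is shut; leave it. Origin at its underside.
- pepper_mill: Dark wooden pepper mill, 58 mm diameter, 160 mm high, loose, at the right; leave it. Origin at the centre of its foot.
- teaspoon: Steel teaspoon, 137 x 28 x 13 mm, lying loose between box and coaster; leave it. Origin at the centre of its underside.
There are look-alikes about, which are no part of the job. Of the things like the salt_shaker, leave any that is blue or orange; of the rest the smaller one is meant.

How it is judged:
By the outcome, as a careful person would: the job done as asked, in the order asked, and still so for the second after the job is handed in, while the arm keeps its last pose, push and grip.
It also fails if it takes over 64 s, if anything falls off the work surface, if the arm or the gripper's body presses on something with over 40 N, if the wrist force passes 120 N, or if a joint passes its speed limit or range.

ROBOT

A 6-joint arm with a two-finger parallel gripper is mounted at the origin on the work surface; the furniture and walls round the work are solid. World frame = base frame: x ahead of the robot, y to its left, z up, the work surface at z = 0. Lengths are in m, angles in rad, forces in N, time in s.
With the tool pointing down it reaches from about 0.35 to 0.975 m from the base axis. Payload 17.4 kg.
Tool frame: the origin (TCP) lies on the centre line of the jaws, within the pads' length; the fingertips stand 22 mm ahead of it and the grasp point (between the pads) lies 3 mm ahead of it (manip.finger_overhang is the distance from the TCP to the fingertips, in m); z points along the fingers, y is the line along which they close (so a half turn about z gives the same grasp; the last joint's range is limited). The gripper opens to 85 mm and grips with 20 to 120 N. Pads are 22 mm wide; open, the fingers measure 114 mm over their backs; the gripper's body (76 mm by 85 mm) begins 54 mm behind the grasp point. The pads swing forward as they close: fully open they stand 13 mm farther back than shut.
Start: joints at [1.111, 0.116, 1.442, -0, 1.584, -0.038], TCP at [0.276, 0.616, 0.253] pointing down, gripper open.
Joint ranges: [-2.83, 2.83], [-0.83, 2.19], [0.07, 2.5], [-1.14, 4.28], [0.01, 3], [-2.97, 2.97]. Speed limits (rad/s): [1.89, 1.89, 2.22, 3.14, 3.14, 3.14].

INTERFACE

Orientations are given as a 3x3 rotation matrix whose columns are the frame's x, y, z axes.
In Python, from workcell import manip gives the robot as it stands. Calls block until the motion is done:
- manip.move_ptp(position, orientation): joint-space move of the TCP to a pose.
- manip.move_l(position, attitude=None, velocity=0.15): straight line of the TCP; attitude=None keeps the orientation; velocity is the mean speed in m/s.
- manip.movej(angles): joint-space move.
- manip.set_gripper(opening): finger opening in m; the grip force is fixed at half the most; returns when the fingers have stopped.
- manip.dwell(seconds).
- manip.ik(position, orientation): joint angles nearest the present ones, or None.
- manip.snapshot(name): name is "side" or "top"; returns a dict with "color" (480x640x3 uint8, red, green, blue), "fov_y" (degrees; the focal length in pixels is half the picture's height over the tangent of half this angle, whatever the lens; pixels are square), "cx", "cy" (the principal point, pixels), "k1" (the pictures are not rectified: a ray, as slopes to the right and down, at radius r is drawn at 1 + k1 r^2 times it, then the intrinsics apply), "pose" (4x4, takes a point from camera to world coordinates). Camera axes: x right, y down, z forward; pixel columns grow to the right and rows downward; lengths in m; the calibration is good to about 2 mm. A picture is of the moment at which its call begins. There is no depth.
A pose or a line that the arm cannot do raises manip.PlanningError and nothing moves.
- manip.job_done(): hands the job in; it is judged then, once.
Readings, each from a call of its own:
- manip.current_clock(): time.
- manip.current_joint_pos(): joint angles.
- manip.current_dq(): joint speeds.
- manip.current_joint_efforts(): joint torques, N m.
- manip.current_tcp_pos(): TCP position.
- manip.current_tool_rot(): TCP orientation.
- manip.current_wrist_force(): force on the tool from outside, world axes, zero at the start.
- manip.current_moment(): the same for the moment, N m.
- manip.current_finger_gap(): finger opening in m.
- manip.current_grasp_force(): force on a finger pad.
Only numpy, scipy, OpenCV 4.12 (cv2) and the standard library are available. Lean on these libraries where they do the work, as an engineer would, in place of code of your own. Each camera call takes 0.05 s, during which the arm holds its last target. There are 200 camera calls.

## Working session

There is one attempt and no reset: what is moved stays moved. The work goes in short steps, each a Python script; the robot and the scene stay as the last script left them, time stands still between calls to the robot, and variables do not carry over. Pictures are saved under pics/ and viewed, at most 10 in all, crops included, and the job is handed in when it is done.

```bash
ls; mkdir -p pics
cat > h.py <<'E'
import numpy as np, cv2, pickle
from workcell import manip
def snap(n,f):
    s=manip.snapshot(n); cv2.imwrite(f'pics/{f}.png',s['color'][:,:,::-1]); pickle.dump(s,open(f'{f}.pkl','wb')); return s
def load(f): return pickle.load(open(f'{f}.pkl','rb'))
def K(s):
    f=240/np.tan(np.radians(s['fov_y'])/2); return np.array([[f,0,s['cx']],[0,f,s['cy']],[0,0,1.]]),np.array([s['k1'],0,0,0.])
def pix(s,P):
    k,d=K(s); T=np.linalg.inv(s['pose']); P=np.atleast_2d(np.array(P,float)); r=cv2.Rodrigues(T[:3,:3])[0]
    return cv2.projectPoints(P,r,T[:3,3],k,d)[0][:,0]
def world(s,uv,z):
    k,d=K(s); p=cv2.undistortPoints(np.array(uv,float).reshape(-1,1,2),k,d)[:,0]
    R=s['pose'][:3,:3];t=s['pose'][:3,3]; r=np.c_[p,np.ones(len(p))]@R.T
    return t+r*((z-t[2])/r[:,2])[:,None]
E
python3 - <<'E'
from h import *
for n in('side','top'):
    s=snap(n,n+'0'); print(n,s['fov_y'],s['cx'],s['cy'],s['k1'],s['pose'].round(3).tolist())
print(manip.current_clock())
E
```

```text
pics
side 53.8087051312342 323.5780374549329 244.4380107969755 -0.008146978551665343 [[0.887, 0.375, -0.269, 0.661], [0.461, -0.74, 0.49, -0.636], [-0.015, -0.559, -0.829, 1.02], [0.0, 0.0, 0.0, 1.0]]
top 52.051014059382666 325.08384971837756 244.08644032369068 -0.1160291454738137 [[-0.028, -0.998, 0.061, 0.294], [-1.0, 0.028, 0.008, -0.092], [-0.01, -0.06, -0.998, 1.248], [0.0, 0.0, 0.0, 1.0]]
0.1
```

View pics/top0.png

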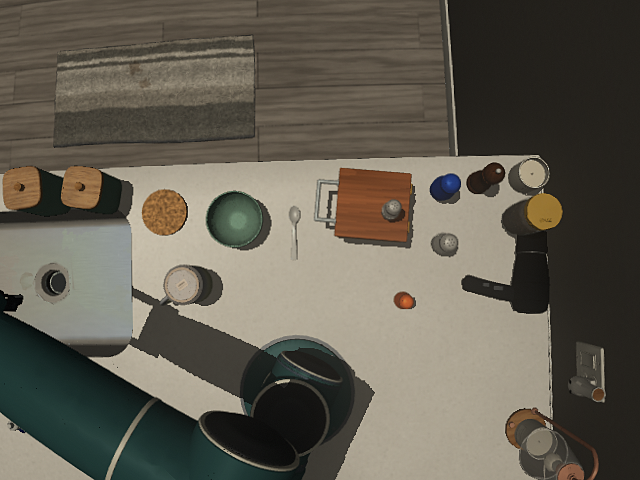

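View pics/side0.png

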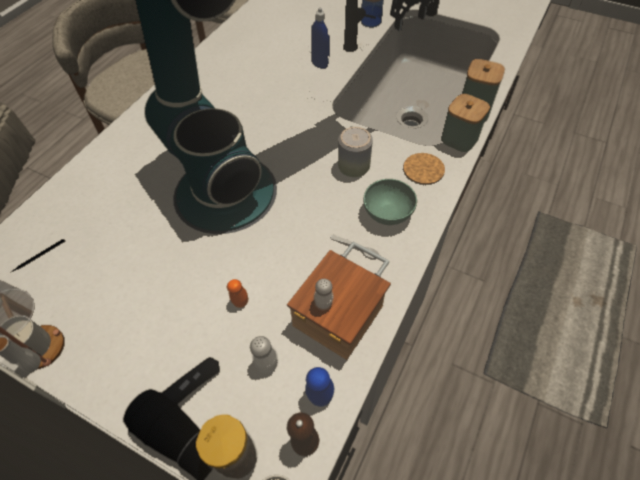

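Candidates: the grey shaker on the lid (top 392,210), a larger grey one on the worktop (446,243), blue (446,187), orange (404,300) and the dark mill (487,178). I choose the one on the lid and check it in a close crop.

```bash
python3 - <<'E'
import cv2,numpy as np
a=cv2.imread('pics/top0.png')[150:260,300:470]; b=cv2.imread('pics/side0.png')[225:360,240:400]
a=cv2.resize(a,(775,500)[:2] if 0 else (0,0),fx=2.35*1,fy=2.35*1,interpolation=cv2.INTER_CUBIC)
b=cv2.resize(b,(0,0),fx=2.35,fy=2.35,interpolation=cv2.INTER_CUBIC)
c=np.zeros((max(a.shape[0],b.shape[0]),a.shape[1]+b.shape[1],3),np.uint8); c[:a.shape[0],:a.shape[1]]=a; c[:b.shape[0],a.shape[1]:]=b
print(c.shape,a.shape); cv2.imwrite('pics/crop1.png',c)
E
python3 - <<'E'
from h import *
s=load('top0'); d=load('side0')
print('coaster',world(s,[[165,212]],.008),world(d,[[424,168]],.008))
# lid corners by colour in top
c=cv2.cvtColor(s['color'],cv2.COLOR_RGB2HSV)
m=cv2.inRange(c,(2,110,60),(14,255,255)); m[:150]=0;m[260:]=0;m[:,:325]=0;m[:,425:]=0
m=cv2.morphologyEx(m,cv2.MORPH_OPEN,np.ones((3,3)))
p=max(cv2.findContours(m,0,2)[0],key=cv2.contourArea); h=cv2.convexHull(p)
r=cv2.boxPoints(cv2.minAreaRect(h)); q=cv2.approxPolyDP(h,4,True)[:,0]
print(q.tolist(),r.tolist()); print(world(s,q,.112).round(4)); print(world(s,r,.112).round(4))
# coaster
for im,(x0,x1,y0,y1) in((s,(135,195,180,245)),(d,(395,455,145,190))):
    c=cv2.cvtColor(im['color'],cv2.COLOR_RGB2HSV); m=cv2.inRange(c,(5,90,80),(25,255,255)); k=np.zeros_like(m);k[y0:y1,x0:x1]=m[y0:y1,x0:x1]
    p=max(cv2.findContours(k,0,2)[0],key=cv2.contourArea); print('coaster',cv2.fitEllipse(cv2.convexHull(p)),world(im,[cv2.fitEllipse(cv2.convexHull(p))[0]],.008))
print('bowl',world(s,[[236,219]],.06))
E
```

```text
(317, 776, 3) (258, 400, 3)
coaster [[0.46410726 0.32917482 0.008     ]] [[0.4685887  0.32818794 0.008     ]]
[[340, 168], [410, 174], [406, 241], [335, 235]] [[333.9305114746094, 235.85147094726562], [339.5258483886719, 167.3082275390625], [411.6574401855469, 173.19650268554688], [406.0621032714844, 241.73974609375]]
[[ 0.5406 -0.122   0.112 ]
 [ 0.522  -0.2857  0.112 ]
 [ 0.365  -0.2699  0.112 ]
 [ 0.3836 -0.1057  0.112 ]]
[[ 0.3817 -0.1031  0.112 ]
 [ 0.5423 -0.121   0.112 ]
 [ 0.5238 -0.2897  0.112 ]
 [ 0.3632 -0.27    0.112 ]]
coaster ((163.71878051757812, 211.8619384765625), (44.0296745300293, 46.01387405395508), 25.42046356201172) [[0.46458301 0.33257641 0.008     ]]
coaster ((423.5904541015625, 168.06622314453125), (30.718677520751953, 41.25773620605469), 98.31541442871094) [[0.46762913 0.32741569 0.008     ]]
bowl [[0.43387826 0.13414234 0.06      ]]
```

View pics/crop1.png

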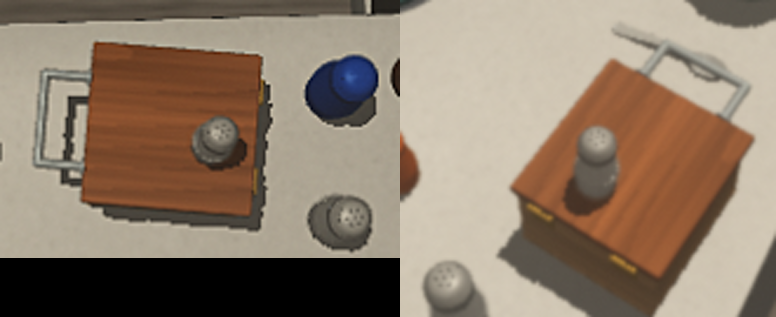

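The close crop confirms the choice: a small clear/grey shaker on the lid, cap at top ≈(393,206), side ≈(324,285). The hinge brackets are on the right (−y) and the handle bar on the left, running top (319,181) to (316,220).

```bash
cat >> h.py <<'E'
def tri(obs):
    A=[];b=[]
    for s,uv in obs:
        t=s['pose'][:3,3]; r=world(s,[uv],0.)[0]-t; r/=np.linalg.norm(r); M=np.eye(3)-np.outer(r,r); A.append(M); b.append(M@t)
    return np.linalg.lstsq(np.vstack(A),np.hstack(b),rcond=None)[0]
def down(y,tilt=0):
    "y: horizontal closing direction"
    y=np.array([y[0],y[1],0.])/np.hypot(*y[:2]); z=np.array([0,0,-1.]); x=np.cross(y,z)
    R=cv2.Rodrigues(x*tilt)[0]; return R@np.c_[x,y,z]
E
python3 - <<'E'
from h import *
s=load('top0'); d=load('side0')
print('cap',tri([(s,(393.2,205.7)),(d,(324.3,285.4))]))
a=tri([(s,(319.1,180.6)),(d,(388.1,262.4))]); b=tri([(s,(315.7,220.2)),(d,(354.5,243.3))])
print('bar',a,b,(a+b)/2, np.linalg.norm(a-b))
# side lid corners at crop px
q=np.array([[613,60],[752,140],[660,278],[513,187]])-[400,0]; q=q/2.35+[240,225]
print(world(d,q,.112))
u=np.array([-.11,-.994]);c=np.array([.4528,-.196])
print('lidpred handle',c-u*.130)
S=[.43,-.24]
for sg in(1,-1):
    R=down(sg*u)
    for p in((*S,.167),(.466,.33,.07),(.467,-.067,.11)): print(sg,p,manip.ik(list(p),R))
    for tl in (30,60,-30,-60):
        print(tl,down(sg*u,np.radians(tl))[:,2].round(2),manip.ik([.454,-.18,.287],down(sg*u,np.radians(tl))))
E
```

```text
cap [ 0.43813503 -0.23272727  0.18873392]
bar [ 0.51571712 -0.07133777  0.10035613] [ 0.42345865 -0.05983476  0.10087513] [ 0.46958788 -0.06558627  0.10061563] 0.09297426323328335
[[ 0.38890014 -0.10771629  0.112     ]
 [ 0.54447198 -0.12842782  0.112     ]
 [ 0.52716354 -0.2896739   0.112     ]
 [ 0.37053208 -0.2717085   0.112     ]]
lidpred handle [ 0.4671  -0.06678]
1 (0.43, -0.24, 0.167) [-5.60876713e-01 -2.55444767e-01  1.93406874e+00 -4.44089210e-16
  1.46296868e+00  1.12013514e+00]
1 (0.466, 0.33, 0.07) [ 5.71505524e-01  2.67037013e-03  1.86552924e+00 -4.44089210e-16
  1.27339304e+00  2.25251738e+00]
1 (0.467, -0.067, 0.11) [-1.96573346e-01 -2.65213731e-01  2.03688093e+00 -4.44089210e-16
  1.36992545e+00  1.48443851e+00]
30 [ 0.05  0.5  -0.87] [-0.66643749 -0.18106238  1.73503022  0.45796467  1.85305594  1.08461084]
60 [ 0.1   0.86 -0.5 ] [-0.80684985 -0.01617634  1.74231208  0.85304565  2.06193221  1.03399228]
-30 [-0.05 -0.5  -0.87] [-0.15401718 -0.33942534  1.86333491 -0.52314617  1.5895179   1.50943274]
-60 [-0.1  -0.86 -0.5 ] [ 0.05186996 -0.27190103  1.97011168 -1.02960194  1.64595557  1.76258811]
-1 (0.43, -0.24, 0.167) [-5.60876713e-01 -2.55444767e-01  1.93406874e+00 -4.44089210e-16
  1.46296868e+00 -2.02145751e+00]
-1 (0.466, 0.33, 0.07) [ 5.71505524e-01  2.67037013e-03  1.86552924e+00 -4.44089210e-16
  1.27339304e+00 -8.89075278e-01]
-1 (0.467, -0.067, 0.11) [-1.96573346e-01 -2.65213731e-01  2.03688093e+00 -4.44089210e-16
  1.36992545e+00 -1.65715415e+00]
30 [-0.05 -0.5  -0.87] [-0.15401718 -0.33942534  1.86333491 -0.52314617  1.5895179  -1.63215991]
60 [-0.1  -0.86 -0.5 ] [ 0.05186996 -0.27190103  1.97011168 -1.02960194  1.64595557 -1.37900454]
-30 [ 0.05  0.5  -0.87] [-0.66643749 -0.18106238  1.73503022  0.45796467  1.85305594 -2.05698181]
-60 [ 0.1   0.86 -0.5 ] [-0.80684985 -0.01617634  1.74231208  0.85304565  2.06193221 -2.10760037]
```

Run:
```python
from h import *
u=np.array([-.11,-.994]); R=down(u)
manip.move_ptp([.438,-.233,.30],R)
manip.move_l([.438,-.233,.162])
print(manip.current_wrist_force(),manip.current_clock())
manip.set_gripper(.034)
print(manip.current_finger_gap(),manip.current_grasp_force(),manip.current_clock())
manip.move_l([.438,-.233,.30],velocity=.2)
manip.dwell(.2)
print(manip.current_finger_gap(),manip.current_grasp_force(),manip.current_wrist_force(),manip.current_clock())
snap('side','s1')
```

```text
[ 0.90595963 -0.90947906 -0.57496914] 4.2
0.03865347597713342 59.63246246566996 4.7167
0.038706596310784144 59.54817232908681 [-0.28509847 -0.09109434 -1.30138976] 5.7583
```

View pics/s1.png

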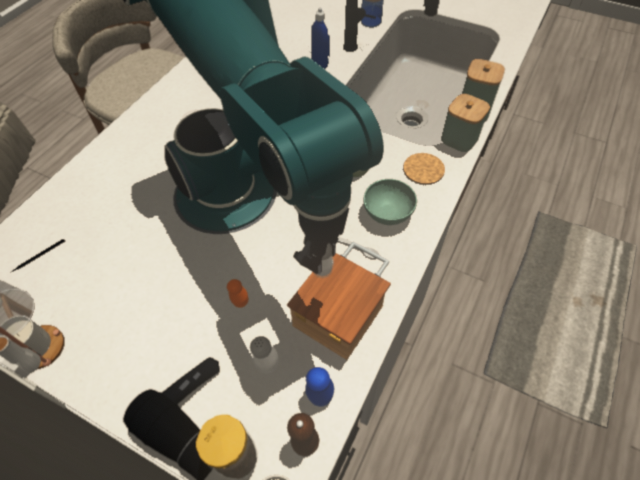

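The shaker is held and lifted, and hangs between the fingers at about (327,265). Next I carry it to the coaster.

Run:
```python
from h import *
p=np.array([.466,.330]); R=manip.current_tool_rot()
manip.move_ptp([*p,.30],R)
manip.move_l([*p,.064],velocity=.2)
manip.dwell(.2); f0=manip.current_wrist_force()[2]; z=.064
while z>.053:
    z-=.001; manip.move_l([*p,z],velocity=.02); f=manip.current_wrist_force()[2]-f0
    if f>2: break
print(z,f,manip.current_tcp_pos(),manip.current_clock())
manip.set_gripper(.065)
manip.move_l([*p,.25],velocity=.2)
snap('side','s2')
manip.move_ptp([.469,-.0675,.26],down([-.11,-.994]))
s=snap('side','s3'); t=snap('top','t3')
print(manip.current_finger_gap(),manip.current_clock())
A=cv2.resize(load('s2')['color'][110:230,340:480],(392,336),interpolation=2); B=cv2.resize(s['color'][110:230,340:480],(392,336),interpolation=2)
cv2.imwrite('pics/c3.png',np.hstack([A,B])[:,:,::-1])
```

```text
0.059 4.145903071018606 [0.46608794 0.33006945 0.05916416] 10.6167
0.06507579410026043 13.725
```

View pics/c3.png

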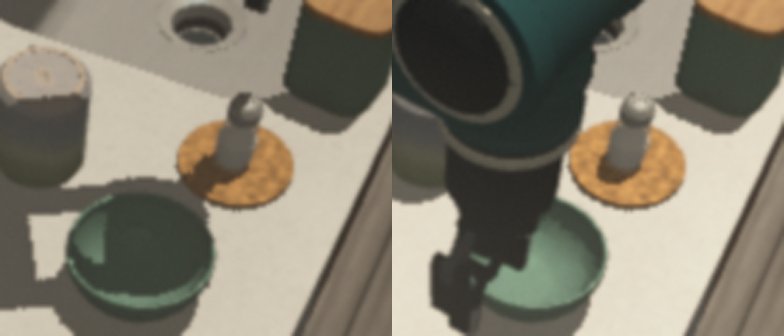

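View pics/t3.png

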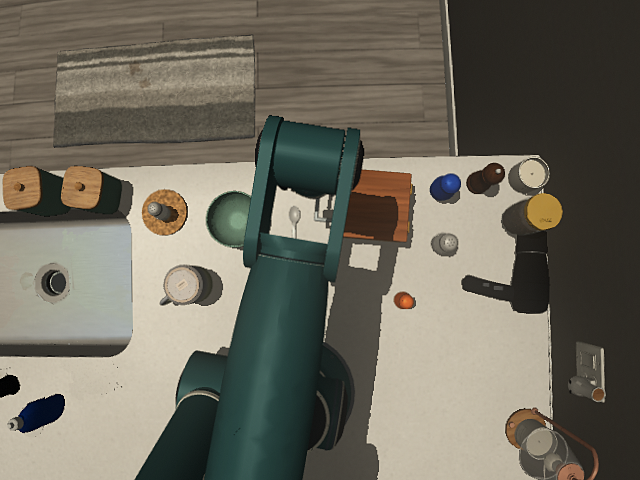

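The shaker stands upright with its whole foot on the cork (side ≈(424,160), top ≈(158,212)), and the bowl and spoon are undisturbed. Next I grasp the handle bar.

Run:
```python
from h import *
manip.set_gripper(.036)
p=np.array([.4695,-.067])
f0=np.array(manip.current_wrist_force())
manip.move_l([*p,.14],velocity=.15)
manip.move_l([*p,.108],velocity=.05)
print(np.array(manip.current_wrist_force())-f0)
manip.set_gripper(.004); manip.dwell(.2)
print(manip.current_finger_gap(),manip.current_grasp_force(),np.array(manip.current_wrist_force())-f0,manip.current_moment(),manip.current_tcp_pos(),manip.current_clock())
snap('side','s4')
c=load('s4')['color'][180:360,250:430]; cv2.imwrite('pics/c4.png',cv2.resize(c,(540,540),interpolation=2)[:,:,::-1])
```

```text
[ 0.34242099 -1.28696133 -0.47184067]
0.008087572246484506 58.45939636230469 [-0.81880907 -7.27931876  3.29349254] [-0.73038948  0.24106516 -0.01295944] [ 0.46963744 -0.06739372  0.10844267] 16.425
```

View pics/c4.png

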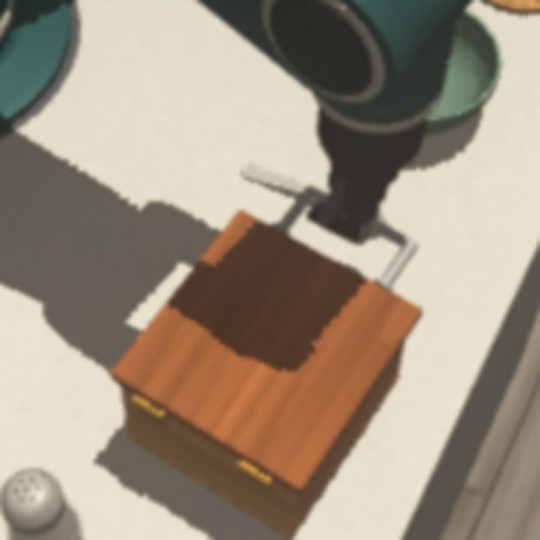

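Run:
```python
from h import *
u=np.array([-.11,-.994]);u/=np.linalg.norm(u)
hz=np.array([.4695,-.0677])+.213*u; print('hinge',hz)
def pose(deg):
    a=np.radians(deg)+np.arctan2(6,213); r=np.hypot(.213,.006)
    R=down(u,np.radians(deg)/2)
    bar=np.r_[hz-u*r*np.cos(a),.1+r*np.sin(a)]
    return bar-.0024*R[:,2],R
P=[pose(d) for d in np.arange(5,61,5)]
assert all(manip.ik(list(p),R) is not None for p,R in P)
for d,(p,R) in zip(np.arange(5,61,5),P):
    manip.move_l(list(p),R,velocity=.08)
    f=np.array(manip.current_wrist_force()); print(d,f.round(1),round(manip.current_finger_gap(),4),round(manip.current_clock(),2))
    if np.linalg.norm(f)>50: print('STOP');break
manip.dwell(.3)
print(p,manip.current_tcp_pos(),manip.current_wrist_force(),manip.current_grasp_force())
for n in('side','top'): snap(n,n+'5')
c=load('side5')['color'][130:370,220:480]; t=load('top5')['color'][120:300,100:470]
cv2.imwrite('pics/c5.png',cv2.resize(c,(650,600),interpolation=2)[:,:,::-1])
```

```text
hinge [ 0.44607159 -0.2794076 ]
5 [ 1.6  4.  -2.6] 0.0076 16.87
10 [ 3.3  5.2 -1.9] 0.0082 17.25
15 [2.  7.  0.1] 0.0078 17.63
20 [2.4 8.2 2.6] 0.0076 18.02
25 [ 2.2 10.   3.3] 0.0077 18.4
30 [ 1.2 11.   5.9] 0.0077 18.78
35 [ 0.5 11.3  8.2] 0.0077 19.17
40 [ 0.6 12.3  8. ] 0.0078 19.55
45 [-0. 12. 11.] 0.0081 19.93
50 [-1.1 11.9 12.3] 0.0078 20.32
55 [-1.3 11.  12.6] 0.008 20.7
60 [-2.7 11.2 16.6] 0.0079 21.08
[ 0.45708227 -0.17991115  0.28954187] [ 0.45718049 -0.17911389  0.29048066] [-2.01329429  9.35873133 16.14899368] 58.92171084880829
```

View pics/c5.png

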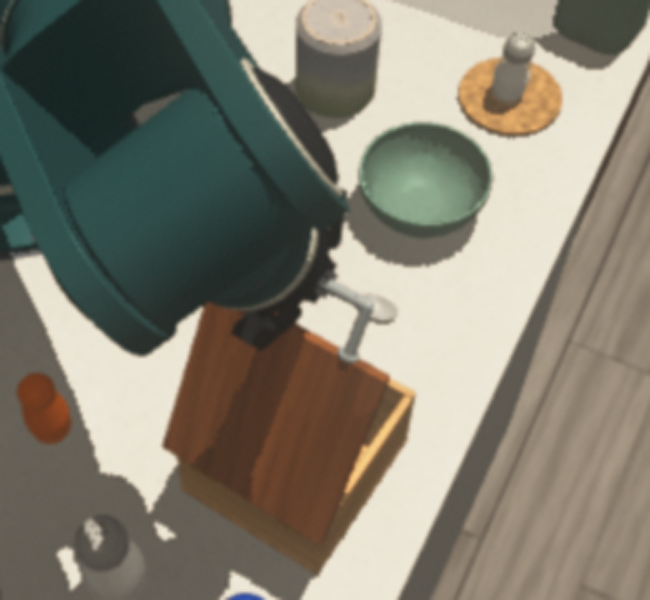

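The lid is raised with the gripper on the bar, and the shaker, bowl and others are in place. The lid's free front corner is at crop (388,375), i.e. side image (375,280). I check the angle against the predicted projection.

Run:
```python
from h import *
u=np.array([-.11,-.994]);u/=np.linalg.norm(u); v=np.array([-u[1],u[0]])
hz=np.array([.4460,-.2800]); s=load('side5'); s0=load('side0')
def pt(x,y,z,deg):
    a=np.radians(deg); X=80-x; Z=z-100
    h=X*np.cos(a)-Z*np.sin(a); k=X*np.sin(a)+Z*np.cos(a)
    return np.r_[hz-u*h/1000+v*y/1000,.1+k/1000]
q=lambda im,*a: (pix(im,pt(*a))[0]-[220,130])*2.5
print('closed check corner (obs 389.8,284.6)',pix(s0,pt(-88,81,112,0)), 'back', pix(s0,pt(82,81,112,0)))
for d in(52,56,58,60,62,64,68): print(d,'front top corner',q(s,-88,81,112,d).round(0),'bar end',q(s,-133,45,106,d).round(0),'back top',q(s,82,81,112,d).round(0))
print(manip.current_tcp_pos(),manip.current_wrist_force())
```

```text
closed check corner (obs 389.8,284.6) [[391.17016341 282.35059948]] back [[349.98708652 343.61975032]]
52 front top corner [397. 369.] bar end [381. 295.] back top [319. 545.]
56 front top corner [391. 375.] bar end [374. 300.] back top [319. 546.]
58 front top corner [388. 378.] bar end [370. 303.] back top [319. 546.]
60 front top corner [385. 381.] bar end [365. 306.] back top [319. 547.]
62 front top corner [381. 385.] bar end [361. 310.] back top [318. 547.]
64 front top corner [378. 389.] bar end [356. 314.] back top [318. 547.]
68 front top corner [371. 397.] bar end [347. 324.] back top [318. 548.]
[ 0.45718403 -0.17912601  0.29045581] [-1.74593071  9.51885749 15.17402743]
```

Run:
```python
from h import *
u=np.array([-.11,-.994]);u/=np.linalg.norm(u); v=np.array([-u[1],u[0]])
hz=np.array([.4465,-.2797])
def pt(x,y,z,deg):
    a=np.radians(deg); X=80-x; Z=z-100
    return np.r_[hz-u*(X*np.cos(a)-Z*np.sin(a))/1000+v*y/1000,.1+(X*np.sin(a)+Z*np.cos(a))/1000]
def draw(f,x0,y0,w,h,k,sets):
    s=load(f); im=np.ascontiguousarray(cv2.resize(s['color'][y0:y0+h,x0:x0+w],None,fx=k,fy=k,interpolation=2)[:,:,::-1])
    for d,c in sets:
        for L in([(-88,-81,112),(-88,81,112),(82,81,112),(82,-81,112)],[(-133,-45,106),(-133,45,106),(-88,45,106)]):
            P=(pix(s,[pt(*q,d) for q in L])-[x0,y0]+.5)*k; cv2.polylines(im,[np.int32(P*16)],False,c,1,16,4)
    return im
A=draw('side0',280,220,120,150,3.3,[(0,(0,255,0))]); B=draw('side5',280,220,120,150,3.3,[(57,(255,255,0)),(60,(0,255,0)),(63,(255,0,255))])
cv2.imwrite('pics/c6.png',np.hstack([A,B])); print(A.shape)
```

```text
(495, 396, 3)
```

View pics/c6.png

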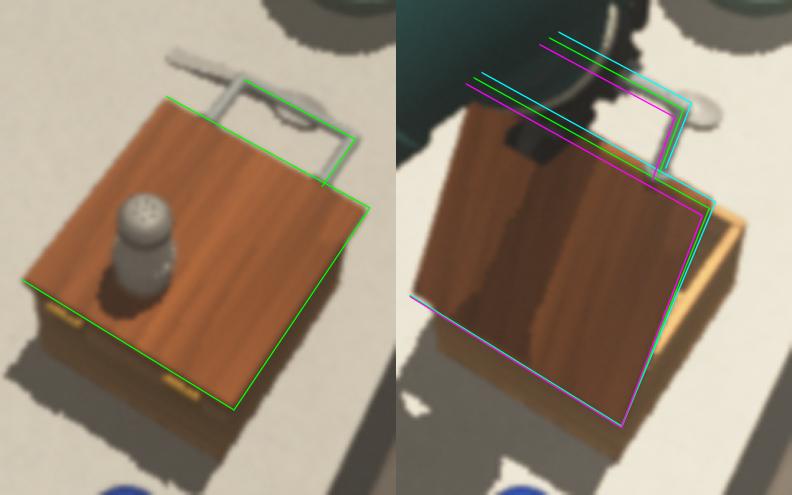

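The closed model outline fits the first picture. In the open picture the bar corner at crop (683,108) lies on the 60° (green) outline, which agrees with the arm's own reading of about 60°.

```bash
python3 -c "
from workcell import manip
print(manip.current_clock(),manip.current_finger_gap(),manip.current_tcp_pos()); print(manip.job_done())"
```

```text
21.4833 0.007503032424081926 [ 0.45718403 -0.17912601  0.29045581]
the job is handed in; nothing more can be done
None
```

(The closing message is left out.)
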